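# Feel a keyed former sleeve home on a leaning bench spigot

## Task

On this jeweller's bench, put the blue slotted former sleeve on the leaning steel spigot of the green holder, slotted end first, and feel for the red key so that the slot drops over it; then push the sleeve fully home against the green flange, past the stiff last centimetre, and let go. Never force or hammer the sleeve on the holder, leave the brass and wooden sleeves standing where they are, and do not disturb the hammer.

Things in the scene. Friction and masses are not known exactly. Their poses are not given: they have to be found in the camera images.
- sleeve: Blue anodised straight tube, 120 mm long, 45 mm outside and 35 mm inside diameter, about 0.25 kg, standing upright on the plywood board, slotted end down. Origin: centre of the slotted (lower) end; z runs along the tube to its plain upper end; x points to the slot.
- slot_end (a point): Upper end of the sleeve's only slot, in the middle of the wall, on the sleeve's +x side, 26 mm above the foot. The slot is open at the foot, 12 mm wide, 26 mm deep, right through the wall; a thin yellow stripe runs from it to the upper end.
- sleeve_foot (a point): Centre of the sleeve's slotted end (the same point as the sleeve's origin).
- brass_sleeve: Brass tube without a slot, 120 mm long, 45 mm outside diameter, standing on the board; leave it. Origin: centre of its lower end.
- wood_sleeve: Pale wooden tube without a slot, 120 mm long, 45 mm outside diameter, standing on the board; leave it. Origin: centre of its lower end.
- board: Plywood board, 130 x 340 mm, 12 mm thick, fixed on the bench, on which the three sleeves stand in a row along its y about 112 mm apart, in any order. Origin: centre of its underside.
- holder: Green cast holder screwed to the bench: foot plate 170 x 130 x 18 mm. Origin: on the underside of the foot plate, 75 mm below the seat; its -x is the way the spigot leans.
- spigot: Steel spigot fixed to the holder: 32 mm diameter, 85 mm long, its last 17 mm tapering to 20 mm at the nose. It leans 0.32 rad (18 degrees) from upright, towards the robot's side. Origin: on its axis, in the face of the green flange (66 mm diameter); z runs along the axis to the nose; x is its upper side.
- key_middle (a point): Middle of the range of the red key's top, 20 mm off the axis on the spigot's x side. The key (rib) stands on the flange against the spigot: 6 mm wide, 22 mm tall, reaching 26 mm from the axis. Each time it is clamped at another angle about the axis, up to 0.75 rad either side of this point; it does not turn; its angle is not reported. Off the key, a sleeve stops 22 mm short.
- pads (a point): Point on the spigot's axis 12 mm above the flange, between two small sprung rubber pads on the spigot's +y and -y sides, which make the last 15 mm of travel stiff (about 5 to 12 N).
- seat (a point): Where the sleeve's foot centre must be: on the spigot's axis in the face of the green flange.
- nose (a point): Tip of the spigot, on its axis, 85 mm from the seat.
- hammer: Hammer lying on the bench, 240 mm long; bystander.

How it is judged:
By the outcome, as a careful person would: the job done as asked, in the order asked, and still so for the second after the job is handed in, with the robot touching nothing.
It also fails if it takes over 61 s, if anything falls off the work surface, if the arm or the gripper's body presses on something with over 40 N, if the wrist force passes 120 N, or if a joint passes its speed limit or range.

## Robot

A 7-joint arm with a two-finger parallel gripper is mounted at the origin on the work surface. World frame = base frame: x ahead of the robot, y to its left, z up, the work surface at z = 0. Lengths are in mm, angles in rad, forces in N, time in s.
With the tool pointing down it reaches from about 350 to 900 mm from the base axis. Payload 19.9 kg.
Tool frame: the origin (TCP) lies where the fingers leave the gripper's body, on its centre line; the fingertips stand 73 mm ahead of it and the grasp point (between the pads) lies grasp_offset ahead of it (grasp_offset is the distance from the TCP to the grasp point, in mm); z points along the fingers, y is the line along which they close (so a half turn about z gives the same grasp; the last joint's range is limited). The gripper opens to 85 mm and grips with 20 to 120 N. Pads are 22 mm wide; open, the fingers measure 114 mm over their backs; the gripper's body (76 mm by 85 mm) begins 54 mm behind the grasp point. The pads swing forward as they close: fully open they stand 13 mm farther back than shut.
Start: joints at [1.306, 0.417, -0.01, 1.614, 0.005, 1.111, -0.053], TCP at [138.711, -609.4, 303.86] pointing down, gripper open.
Joint ranges: [-2.81, 2.81], [-0.39, 2.02], [-1.27, 1.25], [0.06, 2.57], [-1.19, 4.33], [0.19, 2], [-2.82, 2.82]. Speed limits (rad/s): [1.89, 1.89, 2.39, 2.39, 3.01, 3.01, 3.01].

## Interface

Orientations are given as a unit quaternion [w, x, y, z].
In Python, from cell import sense, snapshot, calibration, sign_off, find_in, mark_of, grasp_offset gives the robot as it stands. The module is installed in compiled form; this text tells all that it offers.
- The arm moves only by the tool drive_tool, never from a script. Its argument "targets" is a list of rows, each an object of numbers: "x", "y", "z": the shift along the tool's x, y, z scaled (see below); "ax", "ay", "az": the turn, a rotation vector about the tool's x, y, z scaled (see below); "jaw": the closure, from 0 (fully open) to 1 (shut). A call has 1 to 5 rows; each row is the pose to reach, as a shift and turn from the pose commanded when the call began, along the tool's axes at that moment, turning the shorter way round; what a row does not reach only later rows make up. The controller multiplies each number of a shift by 500 mm and each number of a turn by 180 degrees. A row lasts 1/12 s, in which the tool goes at most 41.7 mm and 7.16 degrees, less where a joint would pass 70% of its speed; a pose out of reach is approached as far as the arm can. A call with a number of a shift or a turn outside -1 to 1 is refused whole. A call with a gripper value outside its range is refused whole. The fingers move at their own pace and stop on an object; "newtons" is the grip in N (left out, the last holds). Time passes only in rows, so rows that repeat a pose let the fingers close. It gives the time, the measured TCP pose, the force, the opening and the grip force at its end, in the units of the state.
- sense(): the state, without advancing time (a new reading comes with each control period).
- snapshot(name): name is "scene" or "top"; returns the picture (420x560x3 uint8, blue, green, red); there is no depth.
- calibration(name): a dict with "mtx" (3x3 intrinsics, pixels), "R" (3x3) and "t" (3): a world point X has camera coordinates R X + t. Camera axes: x right, y down, z forward; pixel columns grow to the right and rows downward; lengths in mm; the calibration is good to about 2 mm. A picture is of the moment at which its call begins. calibration takes no time and is no camera call.
- sign_off(): hands the job in; it is judged then, once.
Trained networks look in the newest picture that a camera, given by its name, has taken for a name from the list of things; names that differ only in an ending like _2 or _b are one class to them, and where a whole thing is asked for, a point or a joint stands for the part that bears it (a point fixed in the world has none). Each returns a list of dicts, best first, with "conf" (0 to 1); they miss things now and then, are a little off and sometimes report something else, mostly with a low value. They report only what shows in the picture. A call takes as long as a camera call.
- find_in(camera, name): "centre" ([x, y, z] in mm, in world coordinates, good to about 4 mm: the middle of the surface that is visible of it).
- mark_of(camera, name): "centre" ([x, y, z] in mm, in world coordinates, good to about 4 mm: a listed point, or the origin of a listed thing).
The state is a dict: "time": time; "joint_pos": joint angles; "joint_velocities": joint speeds; "joint_torque": joint torques, N m; "tcp_pos": TCP position; "ee_rot": TCP orientation; "force": force on the tool from outside, world axes, zero at the start; "torque": the same for the moment, N m; "finger_gap": opening from 0.0 (shut) to 1.0 (fully open); "finger_force": force on a finger pad.
Only numpy, scipy, OpenCV 4.12 (cv2) and the standard library are available. Lean on these libraries where they do the work, as an engineer would, in place of code of your own. Each camera call takes 0.05 s, during which the arm holds its last target. There are 200 camera calls.

## Working session

There is one attempt and no reset: what is moved stays moved. The work goes in short steps, Python scripts to look and compute and a tool call to move; the robot and the scene stay as the last step left them, time stands still between calls to the robot, and variables do not carry over. Pictures are saved under pics/ and viewed, at most 10 in all, crops included, and the job is handed in when it is done.

Besides the shell and the picture viewer there is one more tool, called after "Call:" as a command line: name --argument value ..., lists and objects as JSON in quotes. drive_tool: Moves the arm, as the interface text tells. Shifts and turns lie within -1 to 1; 1 stands for 500 mm of shift or 180 degrees of turn. Its arguments: {"type":"object","properties":{"targets":{"type":"array"},"newtons":{"type":"number"}},"required":["targets"]}

```bash
mkdir -p pics; python3 - <<'E'
from cell import *
import cv2,numpy as np
for c in("scene","top"):
    im=snapshot(c); cv2.imwrite(f"pics/{c}0.png",im)
    k=calibration(c); print(c,np.round(np.array(k["mtx"]),1).tolist(),np.round(-np.array(k["R"]).T@np.array(k["t"])))
    for n in("sleeve","sleeve_foot","slot_end","seat","nose","key_middle","spigot","holder","board","brass_sleeve","wood_sleeve","hammer","pads"):
        print(c,n,[(round(d["conf"],2),np.round(d["centre"],1).tolist()) for d in mark_of(c,n)[:2]])
print(sense()); print(grasp_offset)
E
```

```text
scene [[503.2, 0.0, 281.4], [0.0, 503.2, 217.4], [0.0, 0.0, 1.0]] [1268.  240.  940.]
scene sleeve [(0.96, [520.6, -94.0, 10.4])]
scene sleeve_foot [(0.76, [527.9, -94.4, 12.7]), (0.35, [530.5, -212.7, 0.5])]
scene slot_end [(0.74, [520.6, -78.5, 36.2])]
scene seat [(0.82, [637.4, 183.8, 70.0])]
scene nose [(0.92, [609.4, 186.7, 154.8])]
scene key_middle [(0.78, [648.9, 178.1, 104.3])]
scene spigot [(0.85, [639.8, 180.4, 74.3])]
scene holder [(0.64, [609.3, 185.8, 154.1]), (0.58, [636.5, 180.2, 3.2])]
scene board [(0.7, [531.1, -212.1, 2.3])]
scene brass_sleeve [(0.84, [543.0, -315.9, 9.7]), (0.47, [648.1, 181.9, 103.9])]
scene wood_sleeve [(0.65, [547.9, -206.3, 12.3])]
scene hammer [(0.84, [484.3, 396.0, 1.2])]
scene pads [(0.6, [634.9, 178.7, 85.7])]
top [[407.2, 0.0, 279.3], [0.0, 407.2, 205.6], [0.0, 0.0, 1.0]] [ 393.   36. 1036.]
top sleeve [(0.82, [524.2, -95.3, 11.0])]
top sleeve_foot [(0.61, [526.0, -91.2, 18.2]), (0.21, [610.5, 183.9, 155.0])]
top slot_end [(0.88, [514.9, -74.8, 35.9])]
top seat []
top nose [(0.57, [610.6, 184.1, 152.9])]
top key_middle [(0.51, [653.0, 181.
[... 395 characters left out ...]
.41737695, -0.01030828,  1.61355344,  0.0047337 ,
        1.11066478, -0.05298077]), 'joint_velocities': array([ 0.00088417, -0.00105404, -0.00084406,  0.00010928,  0.00112999,
       -0.00164534, -0.00041324]), 'joint_torque': array([ 6.78210672e-04, -8.64216256e+01,  6.78572059e-01, -4.35209370e+01,
        1.91811332e-02,  1.83601594e-03,  5.61995864e-05]), 'tcp_pos': array([ 138.74718703, -609.4210328 ,  303.89405234]), 'ee_rot': array([ 1.57631792e-05,  9.93740602e-01,  1.11712196e-01, -2.92441846e-05]), 'force': array([0.71540493, 0.10741368, 0.5872678 ]), 'torque': array([ 0.01576466, -0.0565056 , -0.00623362]), 'finger_force': 0.0, 'finger_gap': 0.9961435916396639}
53.900000000000006
```

View pictures.

View pics/scene0.png

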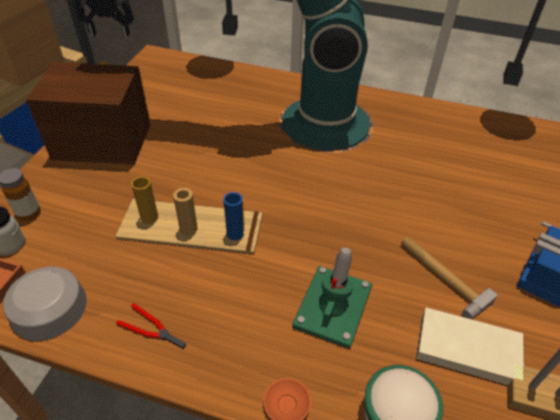

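View pics/top0.png

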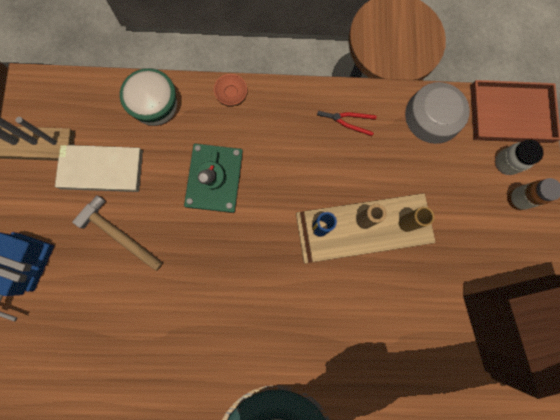

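```bash
python3 - <<'E'
import cv2,numpy as np
s=cv2.imread("pics/scene0.png");t=cv2.imread("pics/top0.png")
f=lambda im,x,y,w,h:cv2.resize(im[y:y+h,x:x+w],(400,300),interpolation=cv2.INTER_CUBIC)
cv2.imwrite("pics/c1.png",np.vstack([np.hstack([f(s,200,180,80,60+20-20),f(s,300,240,80,60)]),np.hstack([f(t,290,195,80,60),f(t,175,145,80,60)])]))
E
```

```text
(no output)
```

View pics/c1.png

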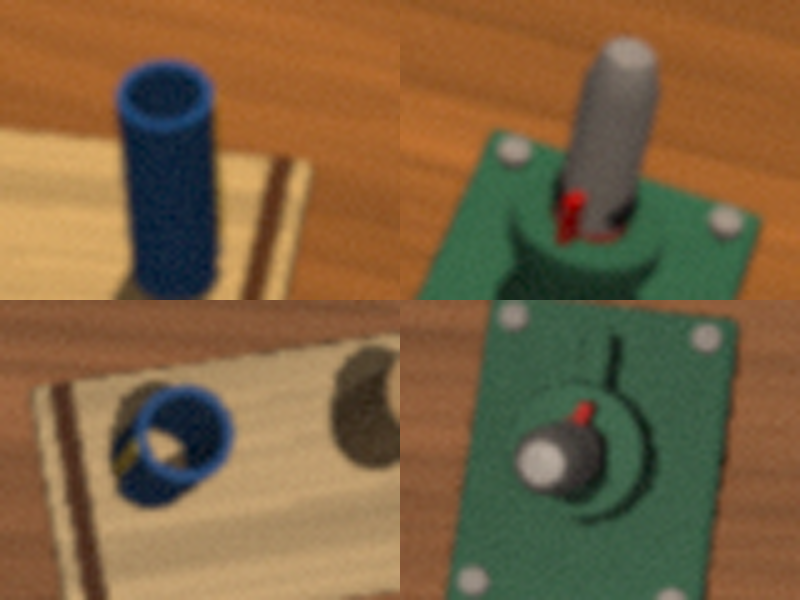

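```bash
cat >h.py <<'E'
import cv2,numpy as np
from cell import *
from scipy.spatial.transform import Rotation as Ro
from scipy.optimize import minimize
K={c:{k:np.array(v,float) for k,v in calibration(c).items() if k in("mtx","R","t")} for c in("scene","top")}
def proj(c,P):
    p=(np.asarray(P,float)@K[c]["R"].T+K[c]["t"])@K[c]["mtx"].T
    return p[:,:2]/p[:,2:]
def hulls(c,parts,S=4):
    m=np.zeros((420*S,560*S),np.uint8)
    for P in parts: cv2.fillConvexPoly(m,np.round((cv2.convexHull(proj(c,P).astype(np.float32))+.5)*S).astype(int),1)
    return cv2.resize(m.astype(np.float32),(560,420),interpolation=cv2.INTER_AREA)
a=np.linspace(0,2*np.pi,40,endpoint=False)
def cyl(r0,r1,z0,z1): return np.vstack([np.c_[r*np.cos(a),r*np.sin(a),0*a+z] for r,z in((r0,z0),(r1,z1))])
def box(x0,x1,y0,y1,z0,z1): return np.array([[x,y,z] for x in(x0,x1) for y in(y0,y1) for z in(z0,z1)],float)
def spig(p):  # pose of spigot: seat, R
    R=Ro.from_euler("ZY",[p[2],-.32]); return np.array([p[0],p[1],75.]),R
def tool(): 
    s=sense(); q=s["ee_rot"]; return np.array(s["tcp_pos"]),Ro.from_quat([q[1],q[2],q[3],q[0]])
def rel(p0,R0,p1,R1):
    return np.round(R0.inv().apply(np.asarray(p1)-p0)/500,4),np.round((R0.inv()*R1).as_rotvec()/np.pi,4)
E
cat >fit.py <<'E'
from h import *
I={c:cv2.imread(f"pics/{c}0.png").astype(float) for c in K}
big=lambda m,cx:(lambda n,l:(l==l[int(cx[1]),int(cx[0])]).astype(np.float32))(*cv2.connectedComponents(m.astype(np.uint8)))
# sleeve
M={};G={};Rd={}
for c in K:
    b,g,r=[cv2.GaussianBlur(I[c][...,i],(0,0),.6) for i in range(3)]
    m=(b>1.25*r)
    w=hulls(c,[cyl(40,40,0,130)+[523,-94,10]],1)>0
    M[c]=(m&w).astype(np.float32)
    w=hulls(c,[box(-110,110,-90,90,0,30)+[637,181,0],cyl(40,40,70,180)+[620,182,0]],1)>0
    G[c]=((r<1.25*g)&w).astype(np.float32)
    w=hulls(c,[cyl(40,40,0,40)+[637,181,75]],1)>0
    Rd[c]=np.clip((r-1.6*np.maximum(g,b))/60,0,1)*w
    print(c,M[c].sum(),G[c].sum(),Rd[c].sum())
f=lambda p,cs=K:sum(abs(hulls(c,[cyl(22.5,22.5,0,120)+[p[0],p[1],12]])-M[c]).sum() for c in cs)
for cs in(K,["scene"],["top"]):
    r=minimize(f,[523,-94],args=(cs,),method="Nelder-Mead",options=dict(initial_simplex=[[523,-94],[530,-94],[523,-87]]));print("sleeve",r.x,r.fun)
def hold(p,cs=K):
    s,R=spig(p);Z=Ro.from_euler("z",p[2]);e=0
    for c in cs:
        e+=abs(hulls(c,[Z.apply(box(-85,85,-65,65,0,18))+[p[0]+p[3],p[1]+p[4],0],R.apply(cyl(33,33,-6,0))+s,R.apply(cyl(16,16,0,68))+s,R.apply(cyl(16,10,68,85))+s])-G[c]).sum()
    return e
for cs in(K,["scene"],["top"]):
  for sw in(0,1):
    best=None
    x0=np.array([637,181,-.1,0,0]);r=minimize(hold,x0,args=(cs,),method="Nelder-Mead",options=dict(initial_simplex=[x0]+[x0+d for d in np.diag([5,5,.12,5,5])],maxiter=300)) if not sw else r
  print("hold",list(cs),r.x,r.fun)
  if cs is K: ph=r.x
np.save("ph.npy",ph)
s,R=spig(ph);print("nose",R.apply([0,0,85])+s,"key",R.apply([20,0,22])+s)
for c in K:
  res=[]
  for th in np.arange(-.9,.91,.1):
    m=hulls(c,[(R*Ro.from_euler("z",th)).apply(box(15,26,-3,3,0,22))+s])
    m*=1-np.clip(hulls(c,[R.apply(cyl(16,16,0,68))+s,R.apply(cyl(16,10,68,85))+s])*(c=="top"),0,1)
    res.append((m*Rd[c]).sum()/(m.sum()+Rd[c].sum()))
  yy,xx=np.nonzero(Rd[c]>.3);w=Rd[c][yy,xx];print(c,np.round(res,2),"redcentroid",(xx*w).sum()/w.sum(),(yy*w).sum()/w.sum())
E
python3 fit.py
```

```text
scene 714.0 4356.0 59.150312830682765
top 296.0 3302.0 8.973354794416837
sleeve [525.28268409 -94.53852701] 345.8125
sleeve [523.984375 -95.09375 ] 174.9375
sleeve [525.21938324 -93.68335724] 168.5625
hold ['scene', 'top'] [ 6.42959602e+02  1.82590321e+02 -7.89674660e-02  3.63841167e+00
 -1.78262918e+00] 442.0
hold ['scene'] [ 6.41129479e+02  1.80828335e+02 -8.15769419e-02  4.17345883e+00
  4.17130181e-01] 284.625
hold ['top'] [ 6.40626822e+02  1.80839890e+02 -7.90477688e-02  6.88620707e+00
 -5.11767605e-01] 117.4375
nose [616.30476876 184.69957132 155.68501054] key [654.98625012 181.63862757 102.17451041]
scene [0.05 0.08 0.12 0.16 0.2  0.23 0.23 0.2  0.13 0.06 0.   0.   0.   0.
 0.   0.   0.   0.   0.  ] redcentroid 333.708624018403 282.0573118420878
top [0.   0.   0.01 0.06 0.07 0.07 0.07 0.05 0.02 0.01 0.   0.   0.   0.
 0.   0.   0.   0.   0.  ] redcentroid 211.12507342189232 167.49467786961864
```

```bash
cat >tri.py <<'E'
from h import *
def tri(u):
    return minimize(lambda P:sum(((proj(c,P[None])[0]-u[c])**2).sum() for c in u),[620,180,100],method="Nelder-Mead",options=dict(xatol=.01,fatol=1e-4,maxiter=2000))
r=tri({"top":(202.9,177.1),"scene":(345.5,249.5)});print("nose",r.x,r.fun)
r=tri({"top":(211.1,167.5),"scene":(333.7,282.1)});print("red",r.x,r.fun)
ph=np.load("ph.npy")
I={c:cv2.imread(f"pics/{c}0.png") for c in K};O=[]
for p,dp in((ph[:3],ph[3:]),(np.array([637,181.8,-.08]),(0,0))):
  s,R=spig(p);Z=Ro.from_euler("z",p[2])
  for c,(x,y,w,h) in(("scene",(290,235,88,66)),("top",(175,145,88,66))):
    n=9;im=cv2.resize(I[c],None,fx=n,fy=n,interpolation=cv2.INTER_CUBIC)
    for P,col in((R.apply(cyl(10,10,85,85))+s,(255,255,0)),(R.apply(cyl(33,33,0,0))+s,(255,255,255)),(R.apply(cyl(16,16,0,68))+s,(0,255,255)),(Z.apply(box(-85,85,-65,65,18,18))+[p[0]+dp[0],p[1]+dp[1],0],(255,0,255)),((R*Ro.from_euler("z",-.45)).apply(box(16,26,-3,3,0,22))+s,(0,128,255))):
      cv2.polylines(im,[np.round((cv2.convexHull(proj(c,P).astype(np.float32))+.5)*n).astype(int)],True,col,1)
    O.append(cv2.resize(im[y*n:(y+h)*n,x*n:(x+w)*n],(400,300),interpolation=cv2.INTER_AREA))
cv2.imwrite("pics/o1.png",np.vstack([np.hstack(O[:2]),np.hstack(O[2:])]))
E
python3 tri.py
```

```text
nose [610.60138396 183.49750742 156.25923803] 0.19833752267920535
red [650.39011831 175.45350633  93.43021695] 0.009912570461317646
```

View pics/o1.png

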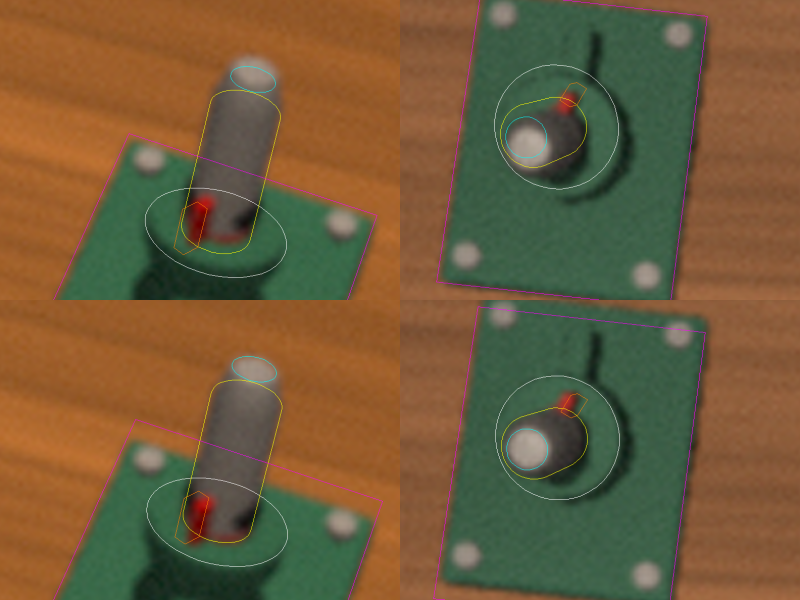

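```bash
cat >fit2.py <<'E'
from h import *
I={c:cv2.imread(f"pics/{c}0.png").astype(float) for c in K}
s,R=spig([637,181.5,-.08])
for c in K:
  b,g,r=cv2.split(I[c]);w=hulls(c,[cyl(40,40,0,40)+s],1)>0
  Rd=np.clip((r-1.6*np.maximum(g,b))/60,0,1)*w
  yy,xx=np.nonzero(Rd>.3);wt=Rd[yy,xx];u0=np.array([(xx*wt).sum(),(yy*wt).sum()])/wt.sum()
  o=[]
  for th in np.arange(-.6,.11,.1):
    m=hulls(c,[(R*Ro.from_euler("z",th)).apply(box(15,26,-3,3,0,22))+s])
    m*=1-hulls(c,[R.apply(cyl(16,16,0,68))+s,R.apply(cyl(16,10,68,85))+s])*(c=="top")
    o.append((round(th,1),round(2*(m*Rd).sum()/(m.sum()+Rd.sum()),2)))
  print(c,u0,o)
c="top";b,g,r=cv2.split(I[c])
w=hulls(c,[cyl(23.5,23.5,0,118)+[524.6,-94.3,12]],1)>0
w&=~(hulls(c,[cyl(22.5,22.5,120,120)+[524.6,-94.3,12]],1)>0)
yy,xx=np.nonzero(w&(r>1.5*b)&(g>1.1*b)&(r>50));print(list(zip(xx,yy)))
for ph in range(85,140,5):
  d=np.array([np.cos(np.radians(ph)),np.sin(np.radians(ph)),0])*22.5
  print(ph,np.round(proj(c,[[524.6,-94.3,z+12]+d for z in(0,26,75,120)]),1).tolist())
p,T=tool();print(p,T.as_matrix().round(3))
E
python3 fit2.py
```

```text
scene [333.67165115 282.15956304] [(np.float64(-0.6), np.float64(0.28)), (np.float64(-0.5), np.float64(0.4)), (np.float64(-0.4), np.float64(0.52)), (np.float64(-0.3), np.float64(0.61)), (np.float64(-0.2), np.float64(0.58)), (np.float64(-0.1), np.float64(0.44)), (np.float64(-0.0), np.float64(0.23)), (np.float64(0.1), np.float64(0.05))]
top [211.22563291 167.45949367] [(np.float64(-0.6), np.float64(0.05)), (np.float64(-0.5), np.float64(0.2)), (np.float64(-0.4), np.float64(0.44)), (np.float64(-0.3), np.float64(0.6)), (np.float64(-0.2), np.float64(0.6)), (np.float64(-0.1), np.float64(0.48)), (np.float64(-0.0), np.float64(0.31)), (np.float64(0.1), np.float64(0.15))]
[(np.int64(312), np.int64(223)), (np.int64(337), np.int64(223)), (np.int64(311), np.int64(224)), (np.int64(312), np.int64(224)), (np.int64(315), np.int64(224)), (np.int64(316), np.int64(224)), (np.int64(337), np.int64(224)), (np.int64(311), np.int64(225)), (np.int64(314), np.int64(225)), (np.int64(315), np.int64(225)), (np.int64(316), np.int64(225)), (np.int64(310), np.int64(226)), (np.int64(311), np.int64(226)), (np.int64(313
[... 2303 characters left out ...]
[313.7, 224.4], [316.0, 221.8]]
100 [[310.3, 229.1], [311.5, 227.8], [313.8, 225.2], [316.1, 222.6]]
105 [[310.5, 229.8], [311.6, 228.6], [313.9, 226.0], [316.3, 223.5]]
110 [[310.7, 230.6], [311.9, 229.3], [314.2, 226.8], [316.5, 224.3]]
115 [[311.0, 231.3], [312.2, 230.1], [314.5, 227.6], [316.8, 225.1]]
120 [[311.4, 232.0], [312.5, 230.8], [314.9, 228.4], [317.2, 225.9]]
125 [[311.8, 232.6], [312.9, 231.5], [315.3, 229.1], [317.7, 226.7]]
130 [[312.2, 233.3], [313.4, 232.1], [315.8, 229.8], [318.2, 227.4]]
135 [[312.7, 233.9], [313.9, 232.7], [316.4, 230.4], [318.8, 228.0]]
[ 138.74718703 -609.4210328   303.89405234] [[ 0.975  0.222 -0.   ]
 [ 0.222 -0.975 -0.   ]
 [-0.     0.    -1.   ]]
```

```bash
cat >>h.py <<'E'
def plan(p1,R1,n,start=None):
    p0,R0=start or tool(); rv=(R1*R0.inv()).as_rotvec()
    print("dist",np.linalg.norm(p1-p0).round(1),"turn",np.degrees(np.linalg.norm(rv)).round(1))
    P=[p0+(p1-p0)*i/n for i in range(n+1)];Q=[Ro.from_rotvec(rv*i/n)*R0 for i in range(n+1)]
    for i in range(n): print(*[x.tolist() for x in rel(P[i],Q[i],P[i+1],Q[i+1])])
def down(yaw): return Ro.from_euler("zx",[yaw,180],degrees=True) if 0 else Ro.from_matrix(np.array([[np.cos(np.radians(yaw)),np.sin(np.radians(yaw)),0],[np.sin(np.radians(yaw)),-np.cos(np.radians(yaw)),0],[0,0,-1]]))
E
python3 -c "
from h import *
plan(np.array([525,-94.3,260]),down(155),5)"
```

```text
dist 645.3 turn 142.2
[0.1964, -0.1666, 0.0175] [-0.0, 0.0, -0.158]
[0.252, -0.053, 0.0175] [-0.0, 0.0, -0.158]
[0.2469, 0.0734, 0.0175] [-0.0, 0.0, -0.158]
[0.1821, 0.1821, 0.0175] [-0.0, 0.0, -0.158]
[0.0735, 0.2468, 0.0176] [-0.0, 0.0, -0.158]
```

Call:
drive_tool --targets '[{"x": 0.1964,"y": -0.1666,"z": 0.0175,"az": -0.158,"jaw": 0},{"x": 0.1964,"y": -0.1666,"z": 0.0175,"az": -0.158,"jaw": 0},{"x": 0.1964,"y": -0.1666,"z": 0.0175,"az": -0.158,"jaw": 0},{"x": 0.1964,"y": -0.1666,"z": 0.0175,"az": -0.158,"jaw": 0}]'

```text
schema error: expected keys x, y, z, ax, ay, az, jaw
```

Call:
drive_tool --targets '[{"x": 0.252,"y": -0.053,"z": 0.0175,"az": -0.158,"jaw": 0},{"x": 0.252,"y": -0.053,"z": 0.0175,"az": -0.158,"jaw": 0},{"x": 0.252,"y": -0.053,"z": 0.0175,"az": -0.158,"jaw": 0},{"x": 0.252,"y": -0.053,"z": 0.0175,"az": -0.158,"jaw": 0}]'

```text
schema error: expected keys x, y, z, ax, ay, az, jaw
```

Call:
drive_tool --targets '[{"x": 0.247,"y": 0.0734,"z": 0.0175,"az": -0.158,"jaw": 0},{"x": 0.247,"y": 0.0734,"z": 0.0175,"az": -0.158,"jaw": 0},{"x": 0.247,"y": 0.0734,"z": 0.0175,"az": -0.158,"jaw": 0},{"x": 0.247,"y": 0.0734,"z": 0.0175,"az": -0.158,"jaw": 0}]'

```text
schema error: expected keys x, y, z, ax, ay, az, jaw
```

Call:
drive_tool --targets '[{"x": 0.182,"y": 0.182,"z": 0.0175,"az": -0.158,"jaw": 0},{"x": 0.182,"y": 0.182,"z": 0.0175,"az": -0.158,"jaw": 0},{"x": 0.182,"y": 0.182,"z": 0.0175,"az": -0.158,"jaw": 0},{"x": 0.182,"y": 0.182,"z": 0.0175,"az": -0.158,"jaw": 0}]'

```text
schema error: expected keys x, y, z, ax, ay, az, jaw
```

Call:
drive_tool --targets '[{"x": 0.0735,"y": 0.2468,"z": 0.0176,"az": -0.158,"jaw": 0},{"x": 0.0735,"y": 0.2468,"z": 0.0176,"az": -0.158,"jaw": 0},{"x": 0.0735,"y": 0.2468,"z": 0.0176,"az": -0.158,"jaw": 0},{"x": 0.0735,"y": 0.2468,"z": 0.0176,"az": -0.158,"jaw": 0},{"x": 0.0735,"y": 0.2468,"z": 0.0176,"az": -0.158,"jaw": 0}]'

```text
schema error: expected keys x, y, z, ax, ay, az, jaw
```

```bash
python3 -c "
from h import *
s=sense();print(s['time'],s['joint_pos'].round(2),s['tcp_pos'],s['force'].round(1))
plan(np.array([525,-94.3,155]),down(155),1)"
```

```text
1.4 [ 1.31  0.42 -0.01  1.61  0.    1.11 -0.05] [ 138.74718703 -609.4210328   303.89405234] [0.7 0.1 0.6]
dist 660.8 turn 142.2
[0.982, -0.833, 0.2977] [-0.0, 0.0, -0.7898]
```

All keys are required in each row.

Call:
drive_tool --targets '[{"x": 0.1964,"y": -0.1666,"z": 0.0175,"ax": 0,"ay": 0,"az": -0.158,"jaw": 0},{"x": 0.1964,"y": -0.1666,"z": 0.0175,"ax": 0,"ay": 0,"az": -0.158,"jaw": 0},{"x": 0.1964,"y": -0.1666,"z": 0.0175,"ax": 0,"ay": 0,"az": -0.158,"jaw": 0},{"x": 0.1964,"y": -0.1666,"z": 0.0175,"ax": 0,"ay": 0,"az": -0.158,"jaw": 0}]'

```text
time: 1.73
tcp_pos: [220.8, -501.2, 295.0]
ee_rot: [-0.001, 0.934, 0.359, 0.001]
force: [1.9, 0.5, 0.0]
finger_gap: 1.002
finger_force: 0.0
```

Call:
drive_tool --targets '[{"x": 0.252,"y": -0.053,"z": 0.0175,"ax": 0,"ay": 0,"az": -0.158,"jaw": 0},{"x": 0.252,"y": -0.053,"z": 0.0175,"ax": 0,"ay": 0,"az": -0.158,"jaw": 0},{"x": 0.252,"y": -0.053,"z": 0.0175,"ax": 0,"ay": 0,"az": -0.158,"jaw": 0},{"x": 0.252,"y": -0.053,"z": 0.0175,"ax": 0,"ay": 0,"az": -0.158,"jaw": 0}]'

```text
time: 2.07
tcp_pos: [297.4, -397.9, 286.4]
ee_rot: [-0.0, 0.817, 0.577, 0.001]
force: [1.0, 0.2, -0.4]
finger_gap: 0.996
finger_force: 0.0
```

Call:
drive_tool --targets '[{"x": 0.247,"y": 0.0734,"z": 0.0175,"ax": 0,"ay": 0,"az": -0.158,"jaw": 0},{"x": 0.247,"y": 0.0734,"z": 0.0175,"ax": 0,"ay": 0,"az": -0.158,"jaw": 0},{"x": 0.247,"y": 0.0734,"z": 0.0175,"ax": 0,"ay": 0,"az": -0.158,"jaw": 0},{"x": 0.247,"y": 0.0734,"z": 0.0175,"ax": 0,"ay": 0,"az": -0.158,"jaw": 0}]'

```text
time: 2.4
tcp_pos: [374.2, -294.6, 277.8]
ee_rot: [0.0, 0.65, 0.76, 0.001]
force: [0.9, 0.1, -0.1]
finger_gap: 1.0
finger_force: 0.0
```

```bash
python3 -c "
from h import *
s=sense();print(s['time'],s['joint_pos'].round(2),s['tcp_pos'],s['force'].round(1))
plan(np.array([525,-94.3,230]),down(155),2)"
```

```text
2.4 [ 1.01  0.21 -0.45  1.99  0.11  0.97  0.66] [ 374.16782302 -294.61088325  277.76854432] [ 0.9  0.1 -0.1]
dist 255.3 turn 56.1
[0.1745, 0.18, 0.0481] [0.0003, 0.0, -0.1558]
[0.0694, 0.2409, 0.048] [0.0003, 0.0, -0.1558]
```

Call:
drive_tool --targets '[{"x": 0.1745,"y": 0.18,"z": 0.048,"ax": 0,"ay": 0,"az": -0.156,"jaw": 0},{"x": 0.1745,"y": 0.18,"z": 0.048,"ax": 0,"ay": 0,"az": -0.156,"jaw": 0},{"x": 0.1745,"y": 0.18,"z": 0.048,"ax": 0,"ay": 0,"az": -0.156,"jaw": 0},{"x": 0.1745,"y": 0.18,"z": 0.048,"ax": 0,"ay": 0,"az": -0.156,"jaw": 0}]'

```text
time: 2.73
tcp_pos: [450.5, -194.9, 253.1]
ee_rot: [0.0, 0.446, 0.895, 0.001]
force: [-0.1, 1.1, -0.3]
finger_gap: 1.004
finger_force: 0.0
```

Call:
drive_tool --targets '[{"x": 0.0694,"y": 0.2409,"z": 0.048,"ax": 0,"ay": 0,"az": -0.156,"jaw": 0},{"x": 0.0694,"y": 0.2409,"z": 0.048,"ax": 0,"ay": 0,"az": -0.156,"jaw": 0},{"x": 0.0694,"y": 0.2409,"z": 0.048,"ax": 0,"ay": 0,"az": -0.156,"jaw": 0},{"x": 0.0694,"y": 0.2409,"z": 0.048,"ax": 0,"ay": 0,"az": -0.156,"jaw": 0},{"x": 0.0694,"y": 0.2409,"z": 0.048,"ax": 0,"ay": 0,"az": -0.156,"jaw": 0}]'

```text
time: 3.15
tcp_pos: [524.8, -99.4, 229.1]
ee_rot: [-0.0, 0.217, 0.976, 0.001]
force: [-0.3, -1.2, -0.1]
finger_gap: 1.001
finger_force: 0.0
```

```bash
python3 -c "
from h import *
s=sense();print(s['time'],s['joint_pos'].round(2),s['tcp_pos'],s['force'].round(1))
plan(np.array([525,-94.3,155]),down(155),1)"
```

```text
3.15 [ 0.7   0.43 -0.7   1.89  0.34  0.94  0.97] [524.76853319 -99.43013517 229.10512213] [-0.3 -1.2 -0.1]
dist 74.3 turn 0.1
[0.0038, 0.0093, 0.1482] [0.0005, -0.0003, -0.0005]
```

Call:
drive_tool --targets '[{"x": 0.0038,"y": 0.0093,"z": 0,"ax": 0,"ay": 0,"az": 0,"jaw": 0},{"x": 0.0038,"y": 0.0093,"z": 0.03,"ax": 0,"ay": 0,"az": 0,"jaw": 0},{"x": 0.0038,"y": 0.0093,"z": 0.08,"ax": 0,"ay": 0,"az": 0,"jaw": 0},{"x": 0.0038,"y": 0.0093,"z": 0.13,"ax": 0,"ay": 0,"az": 0,"jaw": 0},{"x": 0.0038,"y": 0.0093,"z": 0.148,"ax": 0,"ay": 0,"az": 0,"jaw": 0}]'

```text
time: 3.57
tcp_pos: [522.6, -98.1, 153.3]
ee_rot: [-0.001, 0.225, 0.974, -0.0]
force: [0.2, 0.4, -1.3]
finger_gap: 0.999
finger_force: 0.0
```

Call:
drive_tool --targets '[{"x": 0,"y": 0,"z": 0,"ax": 0,"ay": 0,"az": 0,"jaw": 0.1},{"x": 0,"y": 0,"z": 0,"ax": 0,"ay": 0,"az": 0,"jaw": 0.2}]' --newtons 30

```text
time: 3.73
tcp_pos: [524.2, -97.3, 156.3]
ee_rot: [-0.0, 0.224, 0.975, -0.0]
force: [0.4, 0.3, 0.5]
finger_gap: 0.803
finger_force: 0.0
```

```bash
python3 - <<'E'
from h import *
s=sense();print(s['time'],s['joint_pos'].round(2),s['tcp_pos'],s['force'].round(1))
im=np.hstack([cv2.resize(snapshot(c)[y:y+90,x:x+120],(400,300)) for c,x,y in(("scene",170,150),("top",260,180))]);cv2.imwrite("pics/g1.png",im)
for c in K: print([(d["conf"],np.round(d["centre"],1)) for d in mark_of(c,"sleeve")])
E
```

```text
3.7333 [ 0.64  0.53 -0.64  1.94  0.43  0.81  0.88] [524.18334661 -97.33228912 156.33563635] [0.4 0.3 0.5]
[(0.82, array([524.5, -94.1,  10.4]))]
[(0.65, array([523.6, -93.8,  12. ]))]
```

View pics/g1.png

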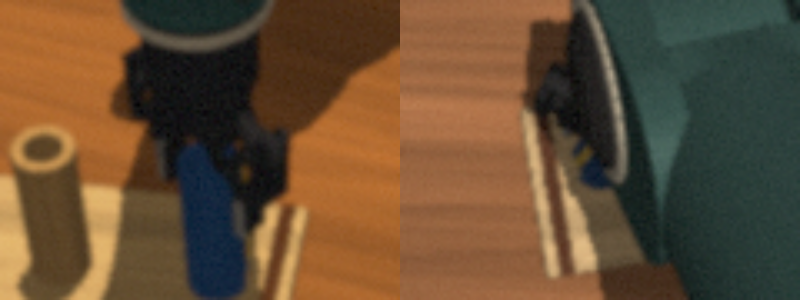

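Call:
drive_tool --targets '[{"x": 0.002,"y": 0.0055,"z": 0,"ax": 0,"ay": 0,"az": 0,"jaw": 0.2},{"x": 0.002,"y": 0.0055,"z": 0,"ax": 0,"ay": 0,"az": 0,"jaw": 0.3},{"x": 0.002,"y": 0.0055,"z": 0,"ax": 0,"ay": 0,"az": 0,"jaw": 0.4},{"x": 0.002,"y": 0.0055,"z": 0,"ax": 0,"ay": 0,"az": 0,"jaw": 0.45},{"x": 0.002,"y": 0.0055,"z": 0,"ax": 0,"ay": 0,"az": 0,"jaw": 0.5}]' --newtons 40

```text
time: 4.35
tcp_pos: [524.6, -94.2, 155.9]
ee_rot: [0.0, 0.222, 0.975, -0.0]
force: [-1.6, 0.2, 3.2]
finger_gap: 0.521
finger_force: 40.0
```

Call:
drive_tool --targets '[{"x": 0,"y": 0,"z": 0,"ax": 0,"ay": 0,"az": 0,"jaw": 0.6},{"x": 0,"y": 0,"z": 0,"ax": 0,"ay": 0,"az": 0,"jaw": 0.7},{"x": 0,"y": 0,"z": 0,"ax": 0,"ay": 0,"az": 0,"jaw": 0.7}]' --newtons 40

```text
time: 4.6
tcp_pos: [524.5, -94.2, 155.9]
ee_rot: [0.0, 0.222, 0.975, -0.0]
force: [-1.5, -0.5, 5.7]
finger_gap: 0.521
finger_force: 40.0
```

```bash
python3 -c "
from h import *
s=sense();print(s['time'],s['joint_pos'].round(2),s['tcp_pos'],s['ee_rot'],s['force'].round(1),s['torque'].round(2),s['finger_gap'],s['finger_force'])"
```

```text
4.6 [ 0.63  0.53 -0.64  1.94  0.43  0.8   0.87] [524.54091508 -94.16732532 155.85189032] [ 6.94267703e-05  2.22450638e-01  9.74943948e-01 -9.04029019e-05] [-1.5 -0.5  5.7] [-0.1   0.34  0.02] 0.5210450615737537 40.02826803771313
```

```bash
cat >>h.py <<'E'
import os
P0=np.array([524.54,-94.17,155.85]);T0=Ro.from_quat([.22245,.97494,0,0])
CR=Ro.from_euler("z",-111,degrees=True)*T0; CP=143.85
SEAT=[637,181.5,-.08]
def goal(h,th,dx=0,dy=0,seat=SEAT):   # foot at height h on the axis, slot at angle th; offsets in spigot frame
    s,R=spig(seat);Rs=R*Ro.from_euler("z",th)
    return s+R.apply([dx,dy,h])+Rs.apply([0,0,CP]),Rs*CR
def where(seat=SEAT):
    p,T=tool();Rs=T*CR.inv();f=p-Rs.apply([0,0,CP]);s,R=spig(seat)
    st=sense();print("t",st["time"],"foot in spigot frame",R.inv().apply(f-s).round(1),"rot",(R.inv()*Rs).as_rotvec().round(3),"F",R.inv().apply(st["force"]).round(1),"gap",round(st["finger_gap"],3),"j",st["joint_pos"].round(2))
E
python3 -c "
from h import *
where();p,T=tool()
plan(*goal(105,-.26),5,start=(p+[0,0,90],T))"
```

```text
t 4.6 foot in spigot frame [-105.3 -283.8  -31.5] rot [0.322 0.203 1.997] F [ 0.4 -0.6  5.9] gap 0.521 j [ 0.63  0.53 -0.64  1.94  0.43  0.8   0.87]
dist 291.4 turn 131.2
[0.0365, 0.1076, -0.0262] [-0.0254, -0.0016, 0.1435]
[0.08, 0.0827, -0.0187] [-0.0254, -0.0016, 0.1435]
[0.1083, 0.0408, -0.0142] [-0.0254, -0.0016, 0.1435]
[0.1154, -0.0094, -0.0135] [-0.0254, -0.0016, 0.1435]
[0.1, -0.0576, -0.0168] [-0.0254, -0.0016, 0.1435]
```

Call:
drive_tool --targets '[{"x": 0,"y": 0,"z": -0.03,"ax": 0,"ay": 0,"az": 0,"jaw": 0.7},{"x": 0,"y": 0,"z": -0.07,"ax": 0,"ay": 0,"az": 0,"jaw": 0.7},{"x": 0,"y": 0,"z": -0.13,"ax": 0,"ay": 0,"az": 0,"jaw": 0.7},{"x": 0,"y": 0,"z": -0.18,"ax": 0,"ay": 0,"az": 0,"jaw": 0.7}]' --newtons 40

```text
time: 4.93
tcp_pos: [524.2, -93.8, 246.7]
ee_rot: [-0.001, 0.222, 0.975, 0.0]
force: [0.2, -0.2, -4.0]
finger_gap: 0.522
finger_force: 42.0
```

Call:
drive_tool --targets '[{"x": 0.0365,"y": 0.1076,"z": -0.0262,"ax": -0.0254,"ay": -0.0016,"az": 0.1435,"jaw": 0.7},{"x": 0.0365,"y": 0.1076,"z": -0.0262,"ax": -0.0254,"ay": -0.0016,"az": 0.1435,"jaw": 0.7},{"x": 0.0365,"y": 0.1076,"z": -0.0262,"ax": -0.0254,"ay": -0.0016,"az": 0.1435,"jaw": 0.7},{"x": 0.0365,"y": 0.1076,"z": -0.0262,"ax": -0.0254,"ay": -0.0016,"az": 0.1435,"jaw": 0.7}]'

```text
time: 5.27
tcp_pos: [531.3, -36.6, 258.9]
ee_rot: [0.011, 0.437, 0.899, 0.039]
force: [-0.0, -1.2, -3.5]
finger_gap: 0.521
finger_force: 42.2
```

Call:
drive_tool --targets '[{"x": 0.08,"y": 0.0827,"z": -0.0187,"ax": -0.0254,"ay": -0.0016,"az": 0.1435,"jaw": 0.7},{"x": 0.08,"y": 0.0827,"z": -0.0187,"ax": -0.0254,"ay": -0.0016,"az": 0.1435,"jaw": 0.7},{"x": 0.08,"y": 0.0827,"z": -0.0187,"ax": -0.0254,"ay": -0.0016,"az": 0.1435,"jaw": 0.7},{"x": 0.08,"y": 0.0827,"z": -0.0187,"ax": -0.0254,"ay": -0.0016,"az": 0.1435,"jaw": 0.7}]'

```text
time: 5.6
tcp_pos: [538.0, 20.0, 271.8]
ee_rot: [0.022, 0.626, 0.776, 0.075]
force: [-0.5, -0.4, -3.7]
finger_gap: 0.522
finger_force: 42.4
```

Call:
drive_tool --targets '[{"x": 0.1083,"y": 0.0408,"z": -0.0142,"ax": -0.0254,"ay": -0.0016,"az": 0.1435,"jaw": 0.7},{"x": 0.1083,"y": 0.0408,"z": -0.0142,"ax": -0.0254,"ay": -0.0016,"az": 0.1435,"jaw": 0.7},{"x": 0.1083,"y": 0.0408,"z": -0.0142,"ax": -0.0254,"ay": -0.0016,"az": 0.1435,"jaw": 0.7},{"x": 0.1083,"y": 0.0408,"z": -0.0142,"ax": -0.0254,"ay": -0.0016,"az": 0.1435,"jaw": 0.7}]'

```text
time: 5.93
tcp_pos: [544.8, 76.6, 284.9]
ee_rot: [0.031, 0.782, 0.613, 0.107]
force: [0.2, -0.4, -4.3]
finger_gap: 0.517
finger_force: 42.5
```

```bash
python3 -c "
from h import *
where()
plan(*goal(110,-.26),2)"
```

```text
t 5.9333 foot in spigot frame [-30.4 -97.7  83.4] rot [0.134 0.084 0.638] F [-1.2 -0.4 -4.2] gap 0.517 j [ 0.29  0.26 -0.54  1.93  0.14  0.77 -0.55]
dist 116.2 turn 52.2
[0.1143, -0.0097, -0.0185] [-0.0255, -0.0017, 0.1428]
[0.099, -0.0568, -0.0218] [-0.0255, -0.0017, 0.1428]
```

Call:
drive_tool --targets '[{"x": 0.1143,"y": -0.0097,"z": -0.0185,"ax": -0.0255,"ay": -0.0017,"az": 0.1428,"jaw": 0.7},{"x": 0.1143,"y": -0.0097,"z": -0.0185,"ax": -0.0255,"ay": -0.0017,"az": 0.1428,"jaw": 0.7},{"x": 0.1143,"y": -0.0097,"z": -0.0185,"ax": -0.0255,"ay": -0.0017,"az": 0.1428,"jaw": 0.7},{"x": 0.1143,"y": -0.0097,"z": -0.0185,"ax": -0.0255,"ay": -0.0017,"az": 0.1428,"jaw": 0.7}]'

```text
time: 6.27
tcp_pos: [550.9, 132.6, 300.4]
ee_rot: [0.039, 0.897, 0.42, 0.133]
force: [0.8, -0.9, -3.2]
finger_gap: 0.522
finger_force: 42.5
```

Call:
drive_tool --targets '[{"x": 0.099,"y": -0.0568,"z": -0.0218,"ax": -0.0255,"ay": -0.0017,"az": 0.1428,"jaw": 0.7},{"x": 0.099,"y": -0.0568,"z": -0.0218,"ax": -0.0255,"ay": -0.0017,"az": 0.1428,"jaw": 0.7},{"x": 0.099,"y": -0.0568,"z": -0.0218,"ax": -0.0255,"ay": -0.0017,"az": 0.1428,"jaw": 0.7},{"x": 0.099,"y": -0.0568,"z": -0.0218,"ax": -0.0255,"ay": -0.0017,"az": 0.1428,"jaw": 0.7},{"x": 0.099,"y": -0.0568,"z": -0.0218,"ax": -0.0255,"ay": -0.0017,"az": 0.1428,"jaw": 0.7}]'

```text
time: 6.68
tcp_pos: [556.7, 187.5, 315.3]
ee_rot: [0.046, 0.966, 0.203, 0.152]
force: [-0.2, -0.5, -2.9]
finger_gap: 0.52
finger_force: 42.6
```

Call:
drive_tool --targets '[{"x": 0,"y": 0,"z": 0,"ax": 0,"ay": 0,"az": 0,"jaw": 0.7},{"x": 0,"y": 0,"z": 0,"ax": 0,"ay": 0,"az": 0,"jaw": 0.7}]'

```text
time: 6.85
tcp_pos: [557.2, 186.1, 315.4]
ee_rot: [0.046, 0.965, 0.208, 0.152]
force: [0.6, -0.2, -2.8]
finger_gap: 0.523
finger_force: 42.6
```

```bash
cat >look.py <<'E'
import sys
from h import *
where()
plan(*goal(float(sys.argv[2]),-.26),1)
O=[]
p,T=tool();Rs=T*CR.inv();f=p-Rs.apply([0,0,CP]);s,R=spig(SEAT)
for c,(x,y,w,h) in(("scene",(290,185,120,90)),("top",(155,110,120,90))):
    n=6;im=cv2.resize(snapshot(c),None,fx=n,fy=n,interpolation=cv2.INTER_CUBIC)
    for n_ in("sleeve_foot","slot_end","nose","seat"):
        print(c,n_,[(round(d["conf"],2),R.inv().apply(d["centre"]-s).round(1).tolist()) for d in mark_of(c,n_)[:1]])
    for P,col in((Rs.apply(cyl(22.5,22.5,0,120))+f,(255,255,255)),(Rs.apply(box(22.5,22.5,-1,1,26,120))+f,(0,255,0)),(R.apply(cyl(16,16,0,68))+s,(0,255,255)),(R.apply(cyl(10,10,85,85))+s,(255,255,0))):
      cv2.polylines(im,[np.round((cv2.convexHull(proj(c,P).astype(np.float32))+.5)*n).astype(int)],True,col,1)
    O.append(cv2.resize(im[y*n:(y+h)*n,x*n:(x+w)*n],(400,300),interpolation=cv2.INTER_AREA))
cv2.imwrite(f"pics/{sys.argv[1]}.png",np.hstack(O))
E
python3 look.py i1 100
```

```text
t 6.85 foot in spigot frame [ -0.4  -1.8 109.5] rot [-0.     0.001 -0.251] F [-0.3 -0.2 -2.9] gap 0.523 j [-0.13  0.25 -0.36  1.86  0.36  0.8  -1.83]
dist 9.7 turn 0.5
[0.0022, -0.0029, 0.019] [-0.0001, 0.0004, 0.0028]
scene sleeve_foot [(0.63, [-4.1, -2.4, 109.4])]
scene slot_end [(0.93, [16.1, -9.4, 134.9])]
scene nose [(0.98, [-1.5, -1.2, 83.0])]
scene seat [(0.94, [2.5, 1.5, -4.2])]
top sleeve_foot [(0.37, [-0.0, 1.1, 118.8])]
top slot_end [(0.47, [12.0, -6.7, 138.2])]
top nose []
top seat []
```

View pics/i1.png

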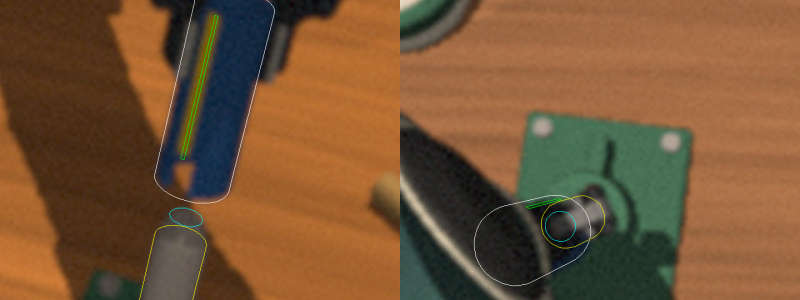

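Call:
drive_tool --targets '[{"x": 0.0022,"y": -0.0029,"z": 0.0,"ax": 0,"ay": 0,"az": 0,"jaw": 0.7},{"x": 0.0022,"y": -0.0029,"z": 0.02,"ax": 0,"ay": 0,"az": 0,"jaw": 0.7},{"x": 0.0022,"y": -0.0029,"z": 0.04,"ax": 0,"ay": 0,"az": 0,"jaw": 0.7},{"x": 0.0022,"y": -0.0029,"z": 0.06,"ax": 0,"ay": 0,"az": 0,"jaw": 0.7},{"x": 0.0022,"y": -0.0029,"z": 0.069,"ax": 0,"ay": 0,"az": 0,"jaw": 0.7}]'

```text
time: 7.77
tcp_pos: [568.5, 187.0, 280.7]
ee_rot: [0.046, 0.966, 0.206, 0.151]
force: [-0.4, 0.6, -3.3]
finger_gap: 0.519
finger_force: 42.5
```

Call:
drive_tool --targets '[{"x": 0,"y": 0,"z": 0,"ax": 0,"ay": 0,"az": 0,"jaw": 0.7}]'

```text
time: 7.85
tcp_pos: [568.5, 187.1, 281.2]
ee_rot: [0.046, 0.966, 0.206, 0.151]
force: [0.7, 0.3, -3.1]
finger_gap: 0.52
finger_force: 42.5
```

```bash
python3 -c "
from h import *
where()
plan(*goal(60,-.26),1)"
```

```text
t 7.85 foot in spigot frame [-0.8 -0.1 73.5] rot [-0.002  0.002 -0.256] F [-0.4  0.3 -3.1] gap 0.52 j [-0.14  0.31 -0.35  1.87  0.4   0.74 -1.87]
dist 13.5 turn 0.3
[0.0007, 0.0005, 0.027] [-0.0, 0.0009, 0.0014]
```

Call:
drive_tool --targets '[{"x": 0.0007,"y": 0.0005,"z": 0.008,"ax": 0,"ay": 0.0009,"az": 0,"jaw": 0.7},{"x": 0.0007,"y": 0.0005,"z": 0.014,"ax": 0,"ay": 0.0009,"az": 0,"jaw": 0.7},{"x": 0.0007,"y": 0.0005,"z": 0.02,"ax": 0,"ay": 0.0009,"az": 0,"jaw": 0.7},{"x": 0.0007,"y": 0.0005,"z": 0.027,"ax": 0,"ay": 0.0009,"az": 0,"jaw": 0.7}]'

```text
time: 8.18
tcp_pos: [573.3, 186.9, 270.4]
ee_rot: [0.045, 0.965, 0.206, 0.154]
force: [1.4, -1.3, -2.8]
finger_gap: 0.521
finger_force: 42.5
```

```bash
python3 -c "
from h import *
where();print(sense()['torque'].round(2))
plan(*goal(45,-.26),1)"
```

```text
t 8.1833 foot in spigot frame [ 1.2  0.5 61.7] rot [ 0.001 -0.003 -0.256] F [ 0.5 -1.2 -3.1] gap 0.521 j [-0.14  0.33 -0.34  1.88  0.41  0.71 -1.88]
[-0.12  0.52 -0.02]
dist 16.8 turn 0.3
[-0.0018, -0.0003, 0.0335] [0.0001, -0.0009, 0.0013]
```

Call:
drive_tool --targets '[{"x": 0,"y": 0,"z": 0.008,"ax": 0,"ay": 0,"az": 0,"jaw": 0.7},{"x": 0,"y": 0,"z": 0.016,"ax": 0,"ay": 0,"az": 0,"jaw": 0.7},{"x": 0,"y": 0,"z": 0.024,"ax": 0,"ay": 0,"az": 0,"jaw": 0.7},{"x": 0,"y": 0,"z": 0.03,"ax": 0,"ay": 0,"az": 0,"jaw": 0.7},{"x": 0,"y": 0,"z": 0.03,"ax": 0,"ay": 0,"az": 0,"jaw": 0.7}]'

```text
time: 8.6
tcp_pos: [578.1, 186.5, 255.5]
ee_rot: [0.045, 0.965, 0.206, 0.154]
force: [3.0, 0.1, -3.0]
finger_gap: 0.521
finger_force: 42.3
```

```bash
python3 -c "
from h import *
where();print(sense()['torque'].round(2))
plan(*goal(32,-.26),1)"
```

```text
t 8.6 foot in spigot frame [ 0.9  0.4 46.1] rot [ 0.001 -0.002 -0.256] F [ 1.9  0.4 -3.8] gap 0.521 j [-0.15  0.35 -0.33  1.88  0.43  0.69 -1.9 ]
[-0.2  -0.13 -0.01]
dist 14.1 turn 0.3
[-0.0014, -0.0002, 0.0282] [0.0001, -0.0006, 0.0014]
```

Call:
drive_tool --targets '[{"x": 0.001,"y": 0,"z": 0.008,"ax": 0,"ay": 0,"az": 0,"jaw": 0.7},{"x": 0.001,"y": 0,"z": 0.016,"ax": 0,"ay": 0,"az": 0,"jaw": 0.7},{"x": 0.001,"y": 0,"z": 0.024,"ax": 0,"ay": 0,"az": 0,"jaw": 0.7},{"x": 0.001,"y": 0,"z": 0.032,"ax": 0,"ay": 0,"az": 0,"jaw": 0.7},{"x": 0.001,"y": 0,"z": 0.036,"ax": 0,"ay": 0,"az": 0,"jaw": 0.7}]'

```text
time: 9.02
tcp_pos: [584.1, 186.2, 238.6]
ee_rot: [0.045, 0.965, 0.206, 0.154]
force: [1.6, -0.6, -1.9]
finger_gap: 0.518
finger_force: 42.5
```

```bash
python3 -c "
from h import *
where();print(sense()['torque'].round(2))
plan(*goal(18,-.26),1)"
```

```text
t 9.0167 foot in spigot frame [ 1.4  0.6 28.1] rot [ 0.001 -0.002 -0.256] F [ 1.  -0.5 -2.3] gap 0.518 j [-0.16  0.38 -0.32  1.88  0.45  0.66 -1.92]
[-0.14  0.11 -0.03]
dist 10.2 turn 0.3
[-0.0024, -0.0002, 0.0203] [0.0001, -0.0006, 0.0013]
```

Call:
drive_tool --targets '[{"x": 0,"y": 0,"z": 0.004,"ax": 0,"ay": 0,"az": 0,"jaw": 0.7},{"x": 0,"y": 0,"z": 0.008,"ax": 0,"ay": 0,"az": 0,"jaw": 0.7},{"x": 0,"y": 0,"z": 0.01,"ax": 0,"ay": 0,"az": 0,"jaw": 0.7},{"x": 0,"y": 0,"z": 0.012,"ax": 0,"ay": 0,"az": 0,"jaw": 0.7}]'

```text
time: 9.35
tcp_pos: [585.9, 186.2, 233.5]
ee_rot: [0.045, 0.965, 0.206, 0.154]
force: [-0.1, -1.5, -1.1]
finger_gap: 0.521
finger_force: 42.5
```

Call:
drive_tool --targets '[{"x": 0,"y": 0,"z": 0.001,"ax": 0,"ay": 0,"az": 0,"jaw": 0.7},{"x": 0,"y": 0,"z": 0.002,"ax": 0,"ay": 0,"az": 0,"jaw": 0.7},{"x": 0,"y": 0,"z": 0.003,"ax": 0,"ay": 0,"az": 0,"jaw": 0.7},{"x": 0,"y": 0,"z": 0.004,"ax": 0,"ay": 0,"az": 0,"jaw": 0.7}]'

```text
time: 9.68
tcp_pos: [586.5, 186.2, 231.7]
ee_rot: [0.045, 0.965, 0.206, 0.154]
force: [0.8, -0.4, -1.5]
finger_gap: 0.52
finger_force: 42.5
```

```bash
python3 -c "
from h import *
where();print(sense()['torque'].round(2))"
```

```text
t 9.6833 foot in spigot frame [ 1.5  0.8 20.8] rot [ 0.001 -0.002 -0.256] F [ 0.4 -0.3 -1.7] gap 0.52 j [-0.16  0.4  -0.31  1.88  0.46  0.65 -1.92]
[-0.15  0.21 -0.1 ]
```

Call:
drive_tool --targets '[{"x": 0,"y": 0,"z": 0.0015,"ax": 0,"ay": 0,"az": 0,"jaw": 0.7},{"x": 0,"y": 0,"z": 0.003,"ax": 0,"ay": 0,"az": 0,"jaw": 0.7},{"x": 0,"y": 0,"z": 0.0045,"ax": 0,"ay": 0,"az": 0,"jaw": 0.7},{"x": 0,"y": 0,"z": 0.005,"ax": 0,"ay": 0,"az": 0,"jaw": 0.7}]'

```text
time: 10.02
tcp_pos: [587.3, 186.1, 229.2]
ee_rot: [0.045, 0.965, 0.206, 0.154]
force: [0.6, -0.9, -2.0]
finger_gap: 0.52
finger_force: 42.5
```

```bash
python3 -c "
from h import *
where();print(sense()['torque'].round(2))"
```

```text
t 10.0167 foot in spigot frame [ 1.5  0.7 18.2] rot [ 0.001 -0.002 -0.256] F [ 0.  -0.8 -2.2] gap 0.52 j [-0.16  0.4  -0.31  1.88  0.47  0.64 -1.92]
[-0.34  0.27 -0.1 ]
```

Call:
drive_tool --targets '[{"x": 0,"y": 0,"z": 0.002,"ax": 0,"ay": 0,"az": 0,"jaw": 0.7},{"x": 0,"y": 0,"z": 0.004,"ax": 0,"ay": 0,"az": 0,"jaw": 0.7},{"x": 0,"y": 0,"z": 0.006,"ax": 0,"ay": 0,"az": 0,"jaw": 0.7},{"x": 0,"y": 0,"z": 0.008,"ax": 0,"ay": 0,"az": 0,"jaw": 0.7}]'

```text
time: 10.35
tcp_pos: [588.7, 185.9, 225.5]
ee_rot: [0.045, 0.965, 0.206, 0.154]
force: [-0.1, -1.9, 0.5]
finger_gap: 0.518
finger_force: 42.8
```

```bash
python3 -c "
from h import *
where();print(sense()['torque'].round(2))"
```

```text
t 10.35 foot in spigot frame [ 1.7  0.6 14.3] rot [ 0.001 -0.002 -0.256] F [ 0.2 -1.9  0.5] gap 0.518 j [-0.16  0.41 -0.31  1.88  0.47  0.64 -1.93]
[-0.59  0.21 -0.23]
```

Call:
drive_tool --targets '[{"x": 0,"y": 0,"z": 0,"ax": 0,"ay": 0,"az": 0.01,"jaw": 0.7},{"x": 0,"y": 0,"z": 0,"ax": 0,"ay": 0,"az": 0.02,"jaw": 0.7},{"x": 0,"y": 0,"z": 0,"ax": 0,"ay": 0,"az": 0.02,"jaw": 0.7}]'

```text
time: 10.6
tcp_pos: [588.7, 185.8, 225.4]
ee_rot: [0.041, 0.971, 0.174, 0.155]
force: [2.1, -2.1, -2.0]
finger_gap: 0.516
finger_force: 42.4
```

```bash
python3 -c "
from h import *
where();print(spig(SEAT)[1].inv().apply(sense()['torque']).round(2))"
```

```text
t 10.6 foot in spigot frame [ 1.6  0.6 14.1] rot [ 0.001 -0.002 -0.32 ] F [ 1.5 -1.9 -2.6] gap 0.516 j [-0.18  0.41 -0.29  1.88  0.46  0.64 -1.99]
[-0.85 -0.17 -0.  ]
```

Call:
drive_tool --targets '[{"x": 0,"y": 0,"z": 0,"ax": 0,"ay": 0,"az": -0.02,"jaw": 0.7},{"x": 0,"y": 0,"z": 0,"ax": 0,"ay": 0,"az": -0.04,"jaw": 0.7},{"x": 0,"y": 0,"z": 0,"ax": 0,"ay": 0,"az": -0.04,"jaw": 0.7}]'

```text
time: 10.85
tcp_pos: [588.6, 186.0, 225.3]
ee_rot: [0.05, 0.958, 0.238, 0.152]
force: [2.6, -2.0, -1.8]
finger_gap: 0.519
finger_force: 42.5
```

```bash
python3 -c "
from h import *
where();print(spig(SEAT)[1].inv().apply(sense()['torque']).round(2))"
```

```text
t 10.85 foot in spigot frame [ 1.4  0.8 14.2] rot [ 0.001 -0.002 -0.189] F [ 2.1 -1.8 -2.6] gap 0.519 j [-0.15  0.41 -0.32  1.88  0.48  0.64 -1.87]
[-0.59 -0.09 -0.03]
```

Call:
drive_tool --targets '[{"x": 0,"y": 0,"z": 0,"ax": 0,"ay": 0,"az": 0.02,"jaw": 0.7},{"x": 0,"y": 0,"z": 0.003,"ax": 0,"ay": 0,"az": 0.02,"jaw": 0.7},{"x": 0,"y": 0,"z": 0.006,"ax": 0,"ay": 0,"az": 0.02,"jaw": 0.7},{"x": 0,"y": 0,"z": 0.009,"ax": 0,"ay": 0,"az": 0.02,"jaw": 0.7},{"x": 0,"y": 0,"z": 0.012,"ax": 0,"ay": 0,"az": 0.02,"jaw": 0.7}]' --newtons 60

```text
time: 11.27
tcp_pos: [590.6, 186.0, 219.7]
ee_rot: [0.045, 0.965, 0.206, 0.154]
force: [1.0, -1.1, 1.2]
finger_gap: 0.522
finger_force: 61.8
```

```bash
python3 -c "
from h import *
where();print(spig(SEAT)[1].inv().apply(sense()['torque']).round(2))"
```

```text
t 11.2667 foot in spigot frame [1.6 1.  8.2] rot [ 0.002 -0.002 -0.255] F [ 1.4 -1.   0.8] gap 0.522 j [-0.17  0.42 -0.3   1.88  0.48  0.63 -1.93]
[-0.45 -0.16  0.03]
```

Call:
drive_tool --targets '[{"x": 0,"y": 0,"z": 0.002,"ax": 0,"ay": 0,"az": 0,"jaw": 0.7},{"x": 0,"y": 0,"z": 0.004,"ax": 0,"ay": 0,"az": 0,"jaw": 0.7},{"x": 0,"y": 0,"z": 0.006,"ax": 0,"ay": 0,"az": 0,"jaw": 0.7},{"x": 0,"y": 0,"z": 0.008,"ax": 0,"ay": 0,"az": 0,"jaw": 0.7}]'

```text
time: 11.6
tcp_pos: [591.8, 185.9, 215.9]
ee_rot: [0.045, 0.965, 0.206, 0.154]
force: [1.0, -0.9, 1.8]
finger_gap: 0.52
finger_force: 61.8
```

Call:
drive_tool --targets '[{"x": 0,"y": 0,"z": 0.001,"ax": 0,"ay": 0,"az": 0,"jaw": 0.7},{"x": 0,"y": 0,"z": 0.002,"ax": 0,"ay": 0,"az": 0,"jaw": 0.7},{"x": 0,"y": 0,"z": 0.003,"ax": 0,"ay": 0,"az": 0,"jaw": 0.7},{"x": 0,"y": 0,"z": 0.004,"ax": 0,"ay": 0,"az": 0,"jaw": 0.7}]'

```text
time: 11.93
tcp_pos: [592.4, 185.8, 214.1]
ee_rot: [0.045, 0.965, 0.206, 0.154]
force: [0.5, -1.3, 2.0]
finger_gap: 0.517
finger_force: 61.8
```

```bash
python3 -c "
from h import *
where();print(spig(SEAT)[1].inv().apply(sense()['torque']).round(2))"
```

```text
t 11.9333 foot in spigot frame [1.5 0.9 2.3] rot [ 0.001 -0.002 -0.256] F [ 1.2 -1.2  1.7] gap 0.517 j [-0.17  0.43 -0.3   1.88  0.48  0.62 -1.94]
[-0.16 -0.17  0.01]
```

Call:
drive_tool --targets '[{"x": 0,"y": 0,"z": 0.001,"ax": 0,"ay": 0,"az": 0,"jaw": 0.7},{"x": 0,"y": 0,"z": 0.002,"ax": 0,"ay": 0,"az": 0,"jaw": 0.7},{"x": 0,"y": 0,"z": 0.003,"ax": 0,"ay": 0,"az": 0,"jaw": 0.7}]'

```text
time: 12.18
tcp_pos: [592.9, 185.7, 212.7]
ee_rot: [0.045, 0.965, 0.206, 0.154]
force: [0.2, -0.3, 0.8]
finger_gap: 0.517
finger_force: 61.8
```

```bash
python3 -c "
from h import *
where()"
```

```text
t 12.1833 foot in spigot frame [1.5 0.8 0.8] rot [ 0.001 -0.002 -0.256] F [ 0.5 -0.3  0.7] gap 0.517 j [-0.17  0.43 -0.3   1.88  0.49  0.62 -1.94]
```

Call:
drive_tool --targets '[{"x": 0,"y": 0,"z": 0.001,"ax": 0,"ay": 0,"az": 0,"jaw": 0.7},{"x": 0,"y": 0,"z": 0.002,"ax": 0,"ay": 0,"az": 0,"jaw": 0.7}]'

```text
time: 12.35
tcp_pos: [593.2, 185.7, 211.8]
ee_rot: [0.045, 0.965, 0.206, 0.154]
force: [-2.3, -0.8, 10.4]
finger_gap: 0.512
finger_force: 62.6
```

```bash
python3 -c "
from h import *
where()"
```

```text
t 12.35 foot in spigot frame [ 1.6  0.9 -0.2] rot [ 0.001 -0.002 -0.256] F [ 1.2 -1.  10.5] gap 0.512 j [-0.17  0.43 -0.29  1.88  0.49  0.62 -1.94]
```

Call:
drive_tool --targets '[{"x": 0,"y": 0,"z": 0.001,"ax": 0,"ay": 0,"az": 0,"jaw": 0.7},{"x": 0,"y": 0,"z": 0.001,"ax": 0,"ay": 0,"az": 0,"jaw": 0.7}]'

```text
time: 12.52
tcp_pos: [593.4, 185.9, 211.8]
ee_rot: [0.045, 0.965, 0.206, 0.154]
force: [-2.6, -0.1, 9.6]
finger_gap: 0.515
finger_force: 62.9
```

```bash
python3 -c "
from h import *
where()"
```

```text
t 12.5167 foot in spigot frame [ 1.9  1.  -0.2] rot [ 0.002 -0.003 -0.256] F [ 0.6 -0.3  9.9] gap 0.515 j [-0.17  0.43 -0.29  1.88  0.49  0.62 -1.94]
```

Call:
drive_tool --targets '[{"x": 0,"y": 0,"z": 0.001,"ax": 0,"ay": 0,"az": 0,"jaw": 0.7},{"x": 0,"y": 0,"z": 0.002,"ax": 0,"ay": 0,"az": 0,"jaw": 0.7},{"x": 0,"y": 0,"z": 0.002,"ax": 0,"ay": 0,"az": 0,"jaw": 0.7}]'

```text
time: 12.77
tcp_pos: [593.6, 186.1, 211.8]
ee_rot: [0.046, 0.965, 0.206, 0.154]
force: [-12.7, -2.7, 26.3]
finger_gap: 0.517
finger_force: 64.7
```

```bash
python3 -c "
from h import *
where()"; sed -i 's/"sleeve_foot","slot_end","nose","seat"/"sleeve_foot","slot_end","sleeve"/' look.py; python3 look.py s1 0
```

```text
t 12.7667 foot in spigot frame [ 2.1  1.3 -0.3] rot [ 0.002 -0.003 -0.255] F [-3.6 -3.7 28.9] gap 0.517 j [-0.17  0.43 -0.29  1.88  0.49  0.62 -1.94]
t 12.7667 foot in spigot frame [ 2.1  1.3 -0.3] rot [ 0.002 -0.003 -0.255] F [-3.6 -3.7 28.9] gap 0.517 j [-0.17  0.43 -0.29  1.88  0.49  0.62 -1.94]
dist 2.0 turn 0.3
[-0.0039, 0.0004, -0.0007] [0.0002, -0.0012, 0.0014]
scene sleeve_foot [(0.61, [-1.9, 3.2, -2.1])]
scene slot_end [(0.71, [17.2, -7.3, 26.1])]
scene sleeve [(0.68, [-4.2, 0.5, -2.3])]
top sleeve_foot [(0.52, [-0.3, 4.6, 4.7])]
top slot_end [(0.54, [14.0, -1.7, 27.6])]
top sleeve [(0.48, [-1.6, 0.1, -0.9])]
```

View pics/s1.png

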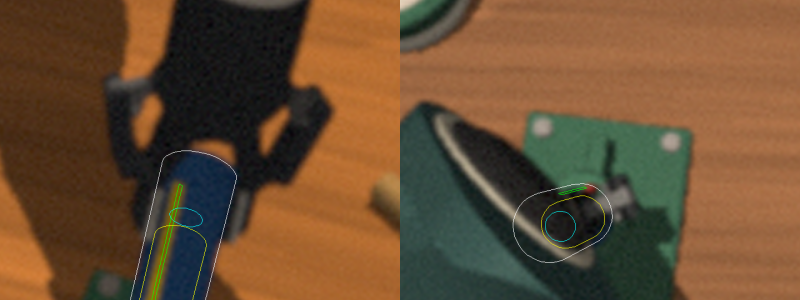

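Call:
drive_tool --targets '[{"x": 0,"y": 0,"z": -0.0015,"ax": 0,"ay": 0,"az": 0,"jaw": 0.7},{"x": 0,"y": 0,"z": -0.0015,"ax": 0,"ay": 0,"az": 0,"jaw": 0.3},{"x": 0,"y": 0,"z": -0.0015,"ax": 0,"ay": 0,"az": 0,"jaw": 0},{"x": 0,"y": 0,"z": -0.0015,"ax": 0,"ay": 0,"az": 0,"jaw": 0},{"x": 0,"y": 0,"z": -0.0015,"ax": 0,"ay": 0,"az": 0,"jaw": 0}]'

```text
time: 13.58
tcp_pos: [593.3, 185.6, 210.7]
ee_rot: [0.045, 0.965, 0.206, 0.154]
force: [0.4, -0.1, -0.4]
finger_gap: 0.997
finger_force: 0.0
```

Call:
drive_tool --targets '[{"x": 0,"y": 0,"z": 0,"ax": 0,"ay": 0,"az": 0,"jaw": 0},{"x": 0,"y": 0,"z": 0,"ax": 0,"ay": 0,"az": 0,"jaw": 0},{"x": 0,"y": 0,"z": 0,"ax": 0,"ay": 0,"az": 0,"jaw": 0}]'

```text
time: 13.83
tcp_pos: [593.4, 185.6, 210.9]
ee_rot: [0.045, 0.965, 0.206, 0.154]
force: [-0.3, -0.8, -0.8]
finger_gap: 1.002
finger_force: 0.0
```

```bash
python3 -c "
from h import *
where()"
```

```text
t 13.8333 foot in spigot frame [ 1.5  0.8 -1. ] rot [ 0.001 -0.002 -0.256] F [-0.5 -0.8 -0.7] gap 1.002 j [-0.17  0.43 -0.29  1.88  0.49  0.61 -1.94]
```

Call:
drive_tool --targets '[{"x": 0,"y": 0,"z": -0.03,"ax": 0,"ay": 0,"az": 0,"jaw": 0},{"x": 0,"y": 0,"z": -0.08,"ax": 0,"ay": 0,"az": 0,"jaw": 0},{"x": 0,"y": 0,"z": -0.14,"ax": 0,"ay": 0,"az": 0,"jaw": 0},{"x": 0,"y": 0,"z": -0.2,"ax": 0,"ay": 0,"az": 0,"jaw": 0},{"x": 0,"y": 0,"z": -0.26,"ax": 0,"ay": 0,"az": 0,"jaw": 0}]'

```text
time: 14.25
tcp_pos: [551.6, 188.8, 335.5]
ee_rot: [0.045, 0.965, 0.206, 0.154]
force: [0.7, -0.6, 1.0]
finger_gap: 1.001
finger_force: 0.0
```

Call:
drive_tool --targets '[{"x": 0.05,"y": 0.25,"z": 0,"ax": 0,"ay": 0,"az": 0,"jaw": 0},{"x": 0.05,"y": 0.25,"z": 0,"ax": 0,"ay": 0,"az": 0,"jaw": 0},{"x": 0.05,"y": 0.25,"z": 0,"ax": 0,"ay": 0,"az": 0,"jaw": 0},{"x": 0.05,"y": 0.25,"z": 0,"ax": 0,"ay": 0,"az": 0,"jaw": 0},{"x": 0.05,"y": 0.25,"z": 0,"ax": 0,"ay": 0,"az": 0,"jaw": 0}]'

```text
time: 14.67
tcp_pos: [623.1, 82.3, 360.3]
ee_rot: [0.046, 0.966, 0.204, 0.154]
force: [-0.1, 0.1, -1.0]
finger_gap: 1.002
finger_force: 0.0
```

```bash
python3 - <<'E'
from h import *
where();s,R=spig(SEAT);Rs=R*Ro.from_euler("z",-.256);O=[]
for c,(x,y,w,h) in(("scene",(280,185,120,90)),("top",(155,110,120,90))):
    n=6;im=cv2.resize(snapshot(c),None,fx=n,fy=n,interpolation=cv2.INTER_CUBIC)
    for q in("sleeve","slot_end"): print(c,q,[(round(d["conf"],2),R.inv().apply(d["centre"]-s).round(1).tolist()) for d in mark_of(c,q)[:1]])
    for q in("brass_sleeve","wood_sleeve","hammer"): print(c,q,[(round(d["conf"],2),d["centre"].round(0) if hasattr(d["centre"],"round") else d["centre"]) for d in mark_of(c,q)[:1]])
    cv2.polylines(im,[np.round((cv2.convexHull(proj(c,Rs.apply(cyl(22.5,22.5,0,120))+s).astype(np.float32))+.5)*n).astype(int)],True,(255,255,255),1)
    O.append(cv2.resize(im[y*n:(y+h)*n,x*n:(x+w)*n],(400,300),interpolation=cv2.INTER_AREA))
cv2.imwrite("pics/f1.png",np.hstack(O))
E
```

```text
t 14.6667 foot in spigot frame [  84.5 -100.1  128.9] rot [-0.    -0.003 -0.26 ] F [-0.5  0.1 -0.9] gap 1.002 j [ 0.06  0.27 -0.33  1.73  0.25  0.86 -1.54]
scene sleeve [(0.58, [-0.5, 0.2, 0.8])]
scene slot_end [(0.58, [17.5, -9.1, 27.1])]
scene brass_sleeve [(0.78, [543.5, -319.1, 12.0])]
scene wood_sleeve [(0.95, [546.2, -205.9, 14.3])]
scene hammer [(0.74, [486.6, 398.3, -0.6])]
top sleeve []
top slot_end []
top brass_sleeve [(0.66, [547.1, -318.0, 11.8])]
top wood_sleeve [(0.68, [552.2, -212.9, 11.4])]
top hammer [(0.64, [486.2, 398.4, -2.4])]
```

View pics/f1.png

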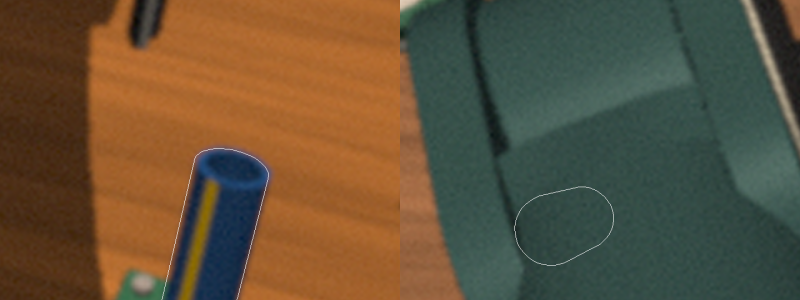

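The sleeve's outline in the scene view, with its upper rim at about (232,165), coincides with the fully seated model. The gripper is clear of it and the bystanders have not moved.

```bash
python3 -c "
from cell import *
print(sign_off())"
```

```text
the job is handed in; nothing more can be done
None
```

The blue sleeve is on the spigot with its slot over the red key, pushed home to a hard stop at the flange (about 32 N) and released. The brass and wooden sleeves and the hammer were left alone, and the job was handed in at about 15 s.

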